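# Gauge the tube sample in the bench caliper

### The arm

A 6-joint arm with a two-finger parallel gripper is mounted at the origin on the work surface. World frame = base frame: x ahead of the robot, y to its left, z up, the work surface at z = 0. Lengths are in mm, angles in rad, forces in N, time in s.
With the tool pointing down it reaches from about 250 to 775 mm from the base axis. Payload 4 kg.
Tool frame: the origin (TCP) lies at the very end of the fingers, on their centre line; the grasp point (between the pads) lies 19 mm behind it; z points along the fingers, y is the line along which they close (so a half turn about z gives the same grasp; the last joint's range is limited). The gripper opens to 85 mm and grips with 20 to 120 N. Pads are 22 mm wide; open, the fingers measure 114 mm over their backs; the gripper's body (76 mm by 85 mm) begins 54 mm behind the grasp point. The pads swing forward as they close: fully open they stand 13 mm farther back than shut.
Start: joints at [-1.435, 0.087, 1.371, -0, 1.684, -0.103], TCP at [130.091, -534.41, 231.341] pointing down, gripper open.
Joint ranges: [-3.1, 3.1], [-0.76, 2.03], [0.27, 2.55], [-1.08, 4.22], [0.17, 2.65], [-2.57, 2.57]. Speed limits (rad/s): [2.79, 2.79, 3.14, 3.14, 3.14, 3.14].

### API

Orientations are given as a 3x3 rotation matrix whose columns are the frame's x, y, z axes.
In Python, from rig import * gives the robot as it stands.
- The arm moves only by the tool move_arm, never from a script. Its argument "targets" is a list of rows, each a list of 3 entries, a list of its own where there are three numbers: the shift along the tool's x, y, z scaled (see below), then the turn, a rotation vector about the tool's x, y, z scaled (see below), then the gripper command: -1 is fully open, 1 is shut, values between are in proportion. In form: [[[x, y, z], [rx, ry, rz], claw], ...]. A call has exactly 8 rows; each row is the pose to reach, as a shift and turn from the pose commanded when the call began, along the tool's axes at that moment, turning the shorter way round; what a row does not reach only later rows make up. The controller multiplies each number of a shift by 15 cm and each number of a turn by pi rad. A row lasts 1/10 s, in which the tool goes at most 50 mm and 8.59 degrees, less where a joint would pass 70% of its speed; a pose out of reach is approached as far as the arm can. A call with a number of a shift or a turn outside -1 to 1 is refused whole. A call with a gripper value outside its range is refused whole. The fingers move at their own pace and stop on an object; "grip_force" is the grip in N (left out, the last holds). Time passes only in rows, so rows that repeat a pose let the fingers close, or fill a call up. It gives the time, the measured TCP pose, the force, the opening and the grip force at its end, in the units of the state.
- read_state(): the state, without advancing time (a new reading comes with each control period).
- read_camera(name): name is "scene" or "side" or "wrist"; returns (picture, depth): 420x560x3 uint8, red, green, blue; 420x560 float32, mm along the optical axis (not along the pixel's ray), 0 where there is no reading.
- calibration(name): a dict with "fx", "fy", "cx", "cy" (pixels), "distortion" ([k1, k2, p1, p2, k3] as OpenCV has them; the pictures are not rectified), "cam_to_world" (4x4, takes a point from camera to world coordinates); the wrist camera has in their place "T_tool_cam" (4x4, takes a point from camera to tool coordinates, whose origin is the TCP and whose axes are the flange's). Camera axes: x right, y up, looking along -z (the intrinsics and any distortion apply to the point x, -y, -z); pixel columns grow to the right and rows downward; lengths in mm; the calibration is good to about 2 mm. A picture is of the moment at which its call begins: read the wrist's pose just before it. calibration takes no time and is no camera call.
- hand_in(): hands the job in; it is judged then, once.
The state is a dict: "time": time; "joint_pos": joint angles; "joint_velocities": joint speeds; "tau": joint torques, N m; "ee_pos": TCP position; "tool_rot": TCP orientation; "ft_force": force on the tool from outside, world axes, zero at the start; "ft_torque": the same for the moment, N m; "opening": opening from 0.0 (shut) to 1.0 (fully open); "grasp_force": force on a finger pad.
Only numpy, scipy, OpenCV 4.12 (cv2) and the standard library are available. Lean on these libraries where they do the work, as an engineer would, in place of code of your own. Each camera call takes 0.05 s, during which the arm holds its last target. There are 200 camera calls.

### The job

Take the tube from the rubber mat and set it down, not dropped, standing upright on the bench caliper's bed between the two jaws, on the measuring line in front of the anvil pad. Let go of it, then slide the moving jaw by its thumb post until the tube is nipped between the jaw and the anvil with a measuring force of about 8 newtons (never 14 or more), without cocking the jaw; then let go, leaving the jaw closed on the tube. Leave the rod, the block and the jar where they are.

Things in the scene. Friction and masses are not known exactly. Their poses are not given: they have to be found in the camera images.
- caliper: Bench caliper fixed to the table: white base plate 140 x 230 x 12 mm with a graduated steel beam and two jaws. Origin under the base, at table height. z up; y is the measuring direction (the moving jaw closes towards +y). The beam, 14 mm wide, top at height 28 mm, runs along y at x = +45 mm. Jaws fill heights 14 to 35 mm; only the thumb post stands higher.
- fixed_jaw: Fixed steel jaw at the caliper's +y end, same axes. Origin at table height on the measuring line, below its inner face. It carries the anvil: a flat pad 34 mm wide in x, centred on the measuring line, heights 15 to 33 mm, facing -y. The pad is set anew each day 5 to 33 mm in front (-y) of the inner face and does not yield: find it by touch.
- jaw: Moving jaw: steel carriage 30 x 48 mm on the beam, with a blade reaching to -x across the measuring line. Origin at table height below the thumb post's axis; axes as the caliper's when true. Its measuring face is 24 mm ahead (+y) of the post's axis. It has springy play, turning about that axis at 25 N m/rad: 8 N on the measuring line cocks it 0.014 rad; over 0.05 rad is too much.
- slide (a joint): Travel of the moving jaw along the beam in m, 0 when fully open, growing as it closes, 0.1 at most. At 0 the jaw's measuring face is 126 mm from the inner face of the fixed jaw. It slides with about 2.5 N of friction and stays where it is left.
- tube_mid (a point): Middle (half-way up, on the axis) of the steel tube: outside diameter 34 mm, bore 24 mm, 70 mm tall, about 0.16 kg, standing upright on the mat, open at both ends.
- tube: The same tube; origin at the centre of its underside, z along its axis.
- mat: Black rubber mat fixed to the table, 100 x 280 x 4 mm, on which tube, rod and block stand in a row along its y axis, about 85 mm apart, in any order. Origin at the centre of its underside.
- rod: Bystander: solid steel rod sample, 28 mm in diameter, 75 mm tall, standing on the mat. Origin at the centre of its underside.
- block: Bystander: square steel block sample, 32 x 32 x 66 mm tall, standing on the mat. Origin at the centre of its underside.
- jar: Bystander: closed glass jar, 56 mm in diameter, 70 mm tall, standing on the table. Origin at the centre of its underside.
- thumb (a point): Middle of the thumb post, on its axis: an upright round aluminium post on the moving jaw, 18 mm in diameter, 28 mm tall, from 34 to 62 mm above the table; push or pinch it from above to slide the jaw. Moves with the jaw.
- bed (a point): Point on the caliper's bed (top of the base plate, 12 mm above the table), on the measuring line, at the caliper's origin in x and y. The measuring line runs from here along the caliper's y axis, 45 mm from the beam's centre line.
Not all that is in view belongs to the job. What is shaped like the tube but orange or red is not meant.

How it is judged:
By the outcome, as a careful person would: the job done as asked, in the order asked, and still so for the second after the job is handed in, with the robot touching nothing.
It also fails if it takes over 64 s, if anything falls off the work surface, if the arm or the gripper's body presses on something with over 40 N, if the wrist force passes 120 N, or if a joint passes its speed limit or range.

## Working session

There is one attempt and no reset: what is moved stays moved. The work goes in short steps, Python scripts to look and compute and a tool call to move; the robot and the scene stay as the last step left them, time stands still between calls to the robot, and variables do not carry over. Pictures are saved under pics/ and viewed, at most 10 in all, crops included, and the job is handed in when it is done.

Besides the shell and the picture viewer there is one more tool, called after "Emit:" by a JSON object that holds its "api" and its "payload", one argument or row to a line. move_arm: Moves the arm, as the interface text tells. Shifts and turns lie within -1 to 1; 1 stands for 15 cm of shift or pi rad of turn. Its arguments: {"type":"object","properties":{"targets":{"type":"array","items":{"type":"array"}},"grip_force":{"type":"number"}},"required":["targets"]}

```bash
ls; mkdir -p pics; cat > h.py <<'E'
from rig import *
import numpy as np, cv2
def K(n):
    c=calibration(n); return c,np.array([[c["fx"],0,c["cx"]],[0,c["fy"],c["cy"]],[0,0,1.]]),np.array(c["distortion"],float)
def pose(n,s=None):
    c=calibration(n)
    if n!="wrist": return np.array(c["cam_to_world"],float)
    s=s or read_state(); T=np.eye(4);T[:3,:3]=s["tool_rot"];T[:3,3]=s["ee_pos"]
    return T@np.array(c["T_tool_cam"])
def ray(n,px,T):
    c,k,d=K(n); p=cv2.undistortPoints(np.array(px,float).reshape(-1,1,2),k,d).reshape(-1,2)
    v=np.c_[p[:,0],-p[:,1],-np.ones(len(p))]; return T[:3,3],v@T[:3,:3].T
def onplane(n,px,z,T):
    o,v=ray(n,px,T); return o+v*((z-o[2])/v[:,2])[:,None]
def cloud(n,dep,T):
    c,k,d=K(n); h,w=dep.shape; u,vv=np.meshgrid(np.arange(w),np.arange(h))
    o,v=ray(n,np.stack([u,vv],-1).reshape(-1,2),T); P=o+v*dep.reshape(-1,1); P[dep.ravel()==0]=np.nan
    return P.reshape(h,w,3)
def proj(n,P,T):
    c,k,d=K(n); q=(np.array(P,float).reshape(-1,3)-T[:3,3])@T[:3,:3]*[1,-1,-1]
    return cv2.projectPoints(q,np.zeros(3),np.zeros(3),k,d)[0].reshape(-1,2)
E
python3 - <<'E'
from h import *
s=read_state();print(s)
for n in("scene","side","wrist"):
    T=pose(n); im,d=read_camera(n); np.savez(f"{n}0.npz",im=im,d=d,T=T); cv2.imwrite(f"pics/{n}0.png",im[:,:,::-1]); print(n,T.round(2).tolist())
a=cv2.imread("pics/scene0.png");b=cv2.imread("pics/side0.png")
E
```

```text
pics
{'time': 0.0, 'joint_pos': array([-1.43506867e+00,  8.79841060e-02,  1.37228292e+00, -1.58664935e-05,
        1.68358294e+00, -1.03083958e-01]), 'joint_velocities': array([-6.54614028e-04, -7.23034931e-04, -2.51089939e-04, -6.43570503e-04,
       -1.42709543e-05, -8.42212366e-04]), 'tau': array([ 8.75915648e-04, -3.51863158e+01, -3.13274646e+01, -9.00749887e-05,
        1.08726154e-02,  1.26057245e-06]), 'ee_pos': array([ 130.03264477, -533.89380306,  230.1086694 ]), 'tool_rot': array([[ 9.71620223e-01,  2.36546060e-01, -3.21059411e-04],
       [ 2.36546179e-01, -9.71617678e-01,  2.23441024e-03],
       [ 2.16593939e-04, -2.24694355e-03, -9.99997452e-01]]), 'ft_force': array([-0.26835012, -0.48722023,  0.60544053]), 'ft_torque': array([-0.00827498, -0.05612667,  0.00251429]), 'grasp_force': 0.0, 'opening': 0.9980109847034327}
scene [[0.1, -0.77, 0.63, 1414.43], [1.0, 0.06, -0.07, -121.41], [0.02, 0.63, 0.78, 1049.06], [0.0, 0.0, 0.0, 1.0]]
side [[-1.0, 0.06, -0.05, 581.77], [-0.07, -0.6, 0.79, 686.07], [0.01, 0.8, 0.61, 613.41], [0.0, 0.0, 0.0, 1.0]]
wrist [[0.24, 0.92, 0.31, 210.33], [-0.97, 0.23, 0.07, -515.06], [-0.0, -0.32, 0.95, 371.78], [0.0, 0.0, 0.0, 1.0]]
```

View pics/scene0.png

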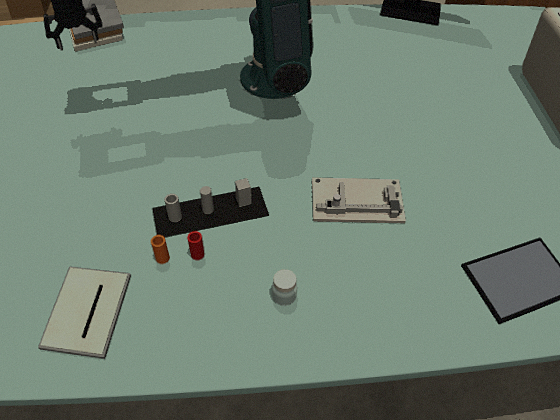

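View pics/side0.png

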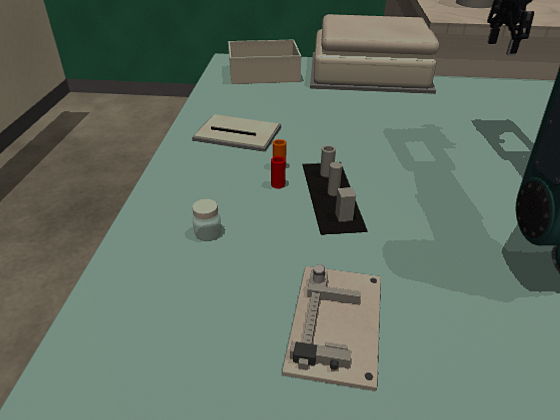

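Scene view: the grey tube with its dark bore is at (173,208), the rod at (207,200), the block at (243,193), the orange and red decoys at (160,249) and (196,245), and the jar at (285,286). The caliper's thumb post is near (337,200) and its fixed jaw near (393,200). In the side view, tube, rod and block are at (328,160), (335,180) and (346,203), with the caliper post at (319,272) and the fixed jaw at (325,353). I choose the grey bored tube.

```bash
python3 - <<'E'
from h import *
L={n:dict(np.load(f"{n}0.npz")) for n in("scene","side")}
boxes={"scene":{"tube":(160,188,185,228),"rod":(198,182,216,218),"block":(233,175,254,212),"jar":(270,265,300,305)},
"side":{"tube":(317,142,340,182),"rod":(326,160,346,198),"block":(334,185,358,224),"jar":(190,195,224,242)}}
for n,D in L.items():
    C=cloud(n,D["d"],D["T"]);D["C"]=C
    for k,(a,b,c,d) in boxes[n].items():
        P=C[b:d,a:c].reshape(-1,3); zt=np.nanpercentile(P[:,2],99); Q=P[(P[:,2]>zt-6)]
        print(n,k,"ztop",zt.round(1),"top mean",Q.mean(0).round(1),"ext",np.ptp(Q,0).round(1),len(Q))
    # base plate: white, z~12 
    a,b,c,d=(305,170,412,228) if n=="scene" else (280,262,386,388)
    P=C[b:d,a:c].reshape(-1,3); im=D["im"][b:d,a:c].reshape(-1,3).astype(int)
    m=(im[:,0]>im[:,1])&(im.sum(1)>330)
    q=P[m&(abs(P[:,2]-12)<6)]; 
    print(n,"plate z",np.median(q[:,2]),cv2.minAreaRect(q[:,:2].astype(np.float32)),len(q))
    hi=P[P[:,2]>48]; print("post",len(hi),hi.mean(0),np.ptp(hi,0), hi[:,2].max())
print(read_state()["time"])
out=[cv2.resize(L["scene"]["im"][170:265,140:265],None,fx=4,fy=4,interpolation=2),]
cv2.imwrite("pics/crop.png",out[0][:,:,::-1])
E
```

```text
scene tube ztop 75.1 top mean [ 551.  -287.1   73. ] ext [37.  33.5  8.2] 79
scene rod ztop 81.6 top mean [ 535.4 -204.6   79.3] ext [28.8 23.9  7.3] 68
scene block ztop 72.4 top mean [ 513.8 -115.8   69.6] ext [39.2 35.6  8.3] 123
scene jar ztop 72.6 top mean [794.  -39.6  69.6] ext [51.9 47.6  8.1] 340
scene plate z 11.509478119381356 ((531.7513427734375, 173.2864532470703), (228.86962890625, 144.61973571777344), 83.72132873535156) 2197
post 59 [567.65073949 109.06129257  58.4278567 ] [19.13358104 18.14979073 17.63735646] 65.69551502956563
side tube ztop 81.6 top mean [ 535.8 -215.9   79.2] ext [ 36.1 109.3   7.5] 85
side rod ztop 81.8 top mean [ 532.  -202.7   79.8] ext [24.3 26.3  7.4] 81
side block ztop 72.5 top mean [ 510.  -113.1   70.6] ext [34.7 36.5  7. ] 158
side jar ztop 73.1 top mean [789.4 -37.7  71. ] ext [49.1 48.8  7.4] 321
side plate z 13.033295522401204 ((529.3011474609375, 173.25396728515625), (231.0915069580078, 138.6068572998047), 83.81802368164062) 6298
post 125 [562.79368978 112.32337728  58.97666256] [17.69642487 19.70771621 17.41419744] 65.51913700029934
0.15
```

View pics/crop.png

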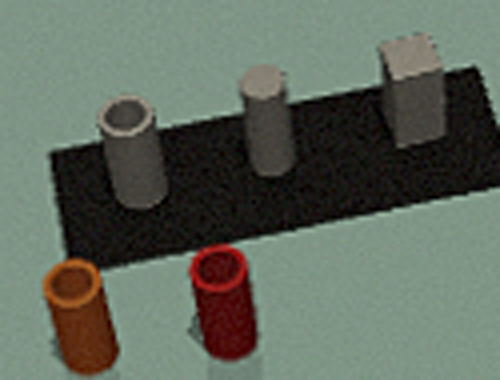

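The crop confirms it: the grey bored tube is at crop (127,150), and the orange and red decoys sit in front of the mat. I set out towards a point above the tube.

Emit:
{"api": "move_arm", "payload": {
  "targets": [
    [[0.33, -0.1, 0.03], [0, 0, 0], -1],
    [[0.66, -0.2, 0.06], [0, 0, 0], -1],
    [[1, -0.31, 0.1], [0, 0, 0], -1],
    [[1, -0.31, 0.1], [0, 0, 0], -1],
    [[1, -0.31, 0.1], [0, 0, 0], -1],
    [[1, -0.31, 0.1], [0, 0, 0], -1],
    [[1, -0.31, 0.1], [0, 0, 0], -1],
    [[1, -0.31, 0.1], [0, 0, 0], -1]
  ]
}}

```text
time: 0.95
ee_pos: [263.7, -454.7, 216.4]
tool_rot: [[0.972, 0.234, -0.0], [0.234, -0.972, -0.0], [-0.0, 0.0, -1.0]]
ft_force: [-0.3, -0.3, 0.4]
opening: 1.003
grasp_force: 0.0
```

Emit:
{"api": "move_arm", "payload": {
  "targets": [
    [[0.33, -0.1, 0.03], [0, 0, 0], -1],
    [[0.66, -0.2, 0.06], [0, 0, 0], -1],
    [[1, -0.31, 0.1], [0, 0, 0], -1],
    [[1, -0.31, 0.1], [0, 0, 0], -1],
    [[1, -0.31, 0.1], [0, 0, 0], -1],
    [[1, -0.31, 0.1], [0, 0, 0], -1],
    [[1, -0.31, 0.1], [0, 0, 0], -1],
    [[1, -0.31, 0.1], [0, 0, 0], -1]
  ]
}}

```text
time: 1.75
ee_pos: [398.5, -374.2, 201.7]
tool_rot: [[0.972, 0.234, 0.0], [0.234, -0.972, -0.001], [-0.0, 0.001, -1.0]]
ft_force: [0.5, 0.2, 0.2]
opening: 1.002
grasp_force: 0.0
```

Emit:
{"api": "move_arm", "payload": {
  "targets": [
    [[0.33, -0.1, 0.03], [0, 0, -0.045], -1],
    [[0.66, -0.2, 0.06], [0, 0, -0.09], -1],
    [[1, -0.31, 0.1], [0, 0, -0.14], -1],
    [[1, -0.31, 0.1], [0, 0, -0.19], -1],
    [[1, -0.31, 0.1], [0, 0, -0.24], -1],
    [[1, -0.31, 0.1], [0, 0, -0.29], -1],
    [[1, -0.31, 0.1], [0, 0, -0.34], -1],
    [[1, -0.31, 0.1], [0, 0, -0.385], -1]
  ]
}}

```text
time: 2.55
ee_pos: [533.8, -293.4, 186.5]
tool_rot: [[0.144, 0.99, 0.0], [0.99, -0.144, -0.0], [-0.0, 0.0, -1.0]]
ft_force: [0.2, 0.4, -0.5]
opening: 1.001
grasp_force: 0.0
```

```bash
cat >> h.py <<'E'
def plan(target,yaw=None,s=None):
    "shift and turn (scaled) from measured pose to world target, tool down with tool y at world angle yaw (deg)"
    s=s or read_state(); R=np.array(s["tool_rot"]); sh=R.T@(np.array(target)-s["ee_pos"])/150
    out=[sh.round(4).tolist()]
    if yaw is not None:
        a=np.radians(yaw); y=np.array([np.cos(a),np.sin(a),0]); z=np.array([0,0,-1.]); D=np.c_[np.cross(y,z),y,z]
        out.append((cv2.Rodrigues(R.T@D)[0].ravel()/np.pi).round(4).tolist())
    return out
E
python3 - <<'E'
from h import *
s=read_state(); T=pose("wrist",s); im,d=read_camera("wrist"); np.savez("wrist1.npz",im=im,d=d,T=T)
cv2.imwrite("pics/wrist1.png",im[:,:,::-1]); print(s["time"],s["ee_pos"].round(1),s["tool_rot"].round(3).tolist())
C=cloud("wrist",d,T); P=C.reshape(-1,3); I=im.reshape(-1,3).astype(int)
m=(P[:,2]>66)&(P[:,2]<85)&(abs(P[:,0]-551)<30)&(abs(P[:,1]+287)<30)
q=P[m]; print("tube",len(q),cv2.minEnclosingCircle(q[:,:2].astype(np.float32)),np.median(q[:,2]))
g=P[(abs(P[:,2]-12)<100)&(np.linalg.norm(P[:,:2]-[551,-287],axis=1)<130)&(P[:,2]>30)]
print("tall near:",np.unique((g[:,:2]/20).round()*20,axis=0,return_counts=True))
E
```

```text
2.55 [ 533.8 -293.4  186.5] [[0.144, 0.99, 0.0], [0.99, -0.144, -0.0], [-0.0, 0.0, -1.0]]
tube 904 ((549.1244506835938, -289.15020751953125), 16.87837028503418) 72.5827332958949
tall near: (array([[ 520., -220.],
       [ 520., -200.],
       [ 540., -300.],
       [ 540., -280.],
       [ 540., -220.],
       [ 540., -200.],
       [ 560., -300.],
       [ 560., -280.],
       [ 640., -240.],
       [ 640., -220.],
       [ 660., -340.],
       [ 660., -320.],
       [ 660., -300.],
       [ 660., -240.],
       [ 660., -220.],
       [ 680., -340.],
       [ 680., -320.],
       [ 680., -300.],
       [ 680., -240.]]), array([179, 319, 426, 451, 346, 578, 397, 389, 360, 161,  22, 580, 711,
       462, 414,  11, 177, 173, 126]))
```

View pics/wrist1.png

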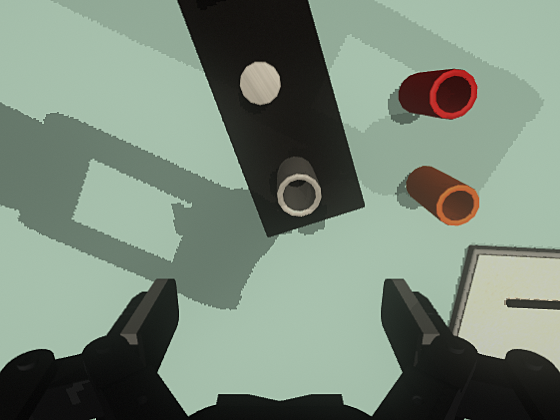

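The wrist view shows the tube's rim at (299,195), the rod at (260,83), and the red and orange decoys at (453,93) and (458,203). They stay clear of the open fingers. The tube axis measures (549,-289) with its top near 73, which matches the scene camera.

Emit:
{"api": "move_arm", "payload": {
  "targets": [
    [[0.042, 0.097, 0.1], [0, 0, 0], -1],
    [[0.042, 0.097, 0.3], [0, 0, 0], -1],
    [[0.042, 0.097, 0.5], [0, 0, 0], -1],
    [[0.042, 0.097, 0.7], [0, 0, 0], -1],
    [[0.042, 0.097, 0.85], [0, 0, 0], -1],
    [[0.042, 0.097, 0.97], [0, 0, 0], -1],
    [[0.042, 0.097, 0.97], [0, 0, 0], -1],
    [[0.042, 0.097, 0.97], [0, 0, 0], -1]
  ]
}}

```text
time: 3.4
ee_pos: [549.4, -289.0, 41.1]
tool_rot: [[0.151, 0.989, -0.0], [0.989, -0.151, -0.0], [-0.0, -0.0, -1.0]]
ft_force: [0.4, -0.7, 0.5]
opening: 0.998
grasp_force: 0.0
```

Emit:
{"api": "move_arm", "payload": {
  "targets": [
    [[0, 0, 0], [0, 0, 0], 0.1],
    [[0, 0, 0], [0, 0, 0], 0.4],
    [[0, 0, 0], [0, 0, 0], 1],
    [[0, 0, 0], [0, 0, 0], 1],
    [[0, 0, 0], [0, 0, 0], 1],
    [[0, 0, 0], [0, 0, 0], 1],
    [[0, 0, 0], [0, 0, 0], 1],
    [[0, 0, 0], [0, 0, 0], 1]
  ],
  "grip_force": 30
}}

```text
time: 4.2
ee_pos: [550.1, -288.7, 41.8]
tool_rot: [[0.149, 0.989, 0.001], [0.989, -0.149, -0.001], [-0.001, 0.001, -1.0]]
ft_force: [-1.0, -0.6, 5.7]
opening: 0.387
grasp_force: 30.0
```

Emit:
{"api": "move_arm", "payload": {
  "targets": [
    [[0, 0, -0.05], [0, 0, 0], 1],
    [[0, 0, -0.2], [0, 0, 0], 1],
    [[0, 0, -0.4], [0, 0, 0], 1],
    [[0, 0, -0.6], [0, 0, 0], 1],
    [[0, 0, -0.8], [0, 0, 0], 1],
    [[0, 0, -0.9], [0, 0, 0], 1],
    [[0, 0, -1], [0, 0, 0], 1],
    [[0, 0, -1], [0, 0, 0], 1]
  ]
}}

```text
time: 5.0
ee_pos: [550.3, -288.7, 192.5]
tool_rot: [[0.149, 0.989, 0.002], [0.989, -0.149, -0.002], [-0.001, 0.003, -1.0]]
ft_force: [-0.4, -0.1, -1.8]
opening: 0.381
grasp_force: 30.1
```

Emit:
{"api": "move_arm", "payload": {
  "targets": [
    [[0.1, -0.02, 0], [0, 0, 0], 1],
    [[0.3, -0.07, 0], [0, 0, 0], 1],
    [[0.55, -0.12, 0], [0, 0, 0], 1],
    [[0.8, -0.18, 0], [0, 0, 0], 1],
    [[1, -0.23, 0], [0, 0, 0], 1],
    [[1, -0.23, 0], [0, 0, 0], 1],
    [[1, -0.23, 0], [0, 0, 0], 1],
    [[1, -0.23, 0], [0, 0, 0], 1]
  ]
}}

```text
time: 5.8
ee_pos: [537.3, -134.9, 189.6]
tool_rot: [[0.149, 0.989, -0.002], [0.989, -0.149, 0.0], [-0.0, -0.002, -1.0]]
ft_force: [0.2, 0.1, -2.2]
opening: 0.382
grasp_force: 30.1
```

Emit:
{"api": "move_arm", "payload": {
  "targets": [
    [[0.1, -0.02, 0], [0, 0, 0], 1],
    [[0.3, -0.07, 0], [0, 0, 0], 1],
    [[0.55, -0.12, 0], [0, 0, 0], 1],
    [[0.8, -0.18, 0], [0, 0, 0], 1],
    [[1, -0.23, 0], [0, 0, 0], 1],
    [[1, -0.23, 0], [0, 0, 0], 1],
    [[1, -0.23, 0], [0, 0, 0], 1],
    [[1, -0.23, 0], [0, 0, 0], 1]
  ]
}}

```text
time: 6.6
ee_pos: [526.1, 17.9, 190.7]
tool_rot: [[0.15, 0.989, -0.0], [0.989, -0.15, -0.0], [-0.0, -0.0, -1.0]]
ft_force: [0.2, -0.8, -1.0]
opening: 0.387
grasp_force: 30.1
```

Emit:
{"api": "move_arm", "payload": {
  "targets": [
    [[0.1, -0.02, 0], [0, 0, -0.003], 1],
    [[0.2, -0.04, 0], [0, 0, -0.006], 1],
    [[0.3, -0.07, 0], [0, 0, -0.01], 1],
    [[0.43, -0.1, 0], [0, 0, -0.013], 1],
    [[0.43, -0.1, 0], [0, 0, -0.013], 1],
    [[0.43, -0.1, 0], [0, 0, -0.013], 1],
    [[0.43, -0.1, 0], [0, 0, -0.013], 1],
    [[0.43, -0.1, 0], [0, 0, -0.013], 1]
  ]
}}

```text
time: 7.4
ee_pos: [520.8, 84.1, 190.8]
tool_rot: [[0.109, 0.994, -0.0], [0.994, -0.109, -0.0], [-0.0, 0.0, -1.0]]
ft_force: [0.0, 0.3, -1.4]
opening: 0.384
grasp_force: 30.1
```

```bash
python3 - <<'E'
from h import *
s=read_state(); T=pose("wrist",s); im,d=read_camera("wrist"); np.savez("wrist2.npz",im=im,d=d,T=T)
cv2.imwrite("pics/wrist2.png",im[:,:,::-1]); print(s["time"],s["ee_pos"].round(1),s["tool_rot"].round(3).tolist(),s["ft_force"],s["opening"])
P=cloud("wrist",d,T).reshape(-1,3); I=im.reshape(-1,3).astype(int)
m=(abs(P[:,2]-12)<5)&(I[:,0]>I[:,1])&(I.sum(1)>330)&(abs(P[:,0]-530)<100)&(abs(P[:,1]-173)<150); q=P[m]
print("plate",len(q),np.median(q[:,2]),cv2.minAreaRect(q[:,:2].astype(np.float32)))
h=P[(P[:,2]>52)&(P[:,2]<70)&(abs(P[:,0]-565)<30)&(abs(P[:,1]-111)<30)]
print("post",len(h),cv2.minEnclosingCircle(h[:,:2].astype(np.float32)),h[:,2].max())
E
```

```text
7.4 [520.8  84.1 190.8] [[0.109, 0.994, -0.0], [0.994, -0.109, -0.0], [-0.0, 0.0, -1.0]] [ 0.0201956   0.33381465 -1.37007204] 0.38430763230870085
plate 8691 10.975745151519334 ((527.40185546875, 144.9930419921875), (174.9957733154297, 139.85260009765625), 83.78673553466797)
post 480 ((563.7276611328125, 107.97573852539062), 9.436368942260742) 63.15382760197207
```

View pics/wrist2.png

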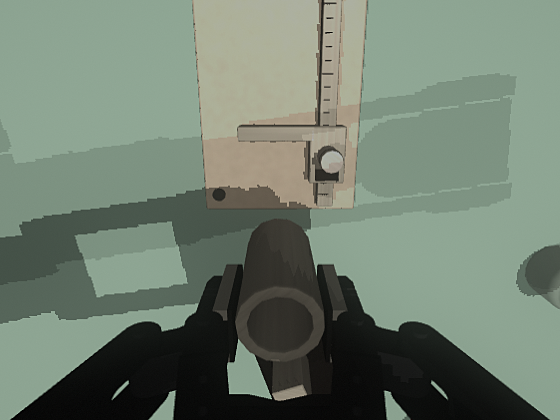

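The wrist view shows the tube held square in the fingers, with its rim at (281,323). The post top is at (332,160), the blade near row 132 and the beam near column 329. The fixed jaw is out of frame, so I move forward to see the anvil end.

Emit:
{"api": "move_arm", "payload": {
  "targets": [
    [[0.1, 0, 0], [0, 0, 0], 1],
    [[0.3, 0, 0], [0, 0, 0], 1],
    [[0.5, 0, 0], [0, 0, 0], 1],
    [[0.65, 0, 0], [0, 0, 0], 1],
    [[0.65, 0, 0], [0, 0, 0], 1],
    [[0.65, 0, 0], [0, 0, 0], 1],
    [[0.65, 0, 0], [0, 0, 0], 1],
    [[0.65, 0, 0], [0, 0, 0], 1]
  ]
}}

```text
time: 8.25
ee_pos: [531.4, 180.8, 190.8]
tool_rot: [[0.109, 0.994, 0.0], [0.994, -0.109, -0.0], [-0.0, 0.0, -1.0]]
ft_force: [-0.0, -0.6, -2.0]
opening: 0.389
grasp_force: 30.1
```

```bash
python3 - <<'E'
from h import *
s=read_state(); T=pose("wrist",s); im,d=read_camera("wrist"); np.savez("wrist3.npz",im=im,d=d,T=T)
cv2.imwrite("pics/wrist3.png",im[:,:,::-1]); print(s["time"],s["ee_pos"].round(1),s["tool_rot"].round(3).tolist())
a=np.radians(-6.2); R=np.array([[np.cos(a),-np.sin(a)],[np.sin(a),np.cos(a)]]); o=np.array([530.5,173.3])
for f in("wrist2","wrist3"):
    D=np.load(f+".npz"); P=cloud("wrist",D["d"],D["T"]).reshape(-1,3); I=D["im"].reshape(-1,3).astype(int)
    q=(P[:,:2]-o)@R; z=P[:,2]; ins=(abs(q[:,0])<80)&(abs(q[:,1])<125)
    m=ins&(abs(z-12)<5)&(I.sum(1)>330)&(I[:,0]>I[:,1]); print(f,"plate x",np.percentile(q[m,0],[.3,99.7]).round(1),"y",np.percentile(q[m,1],[.3,99.7]).round(1),"z",np.median(z[m]))
    for y in range(-100,120,5):
        m=ins&(abs(q[:,1]-y)<2.5)&(z>22)&(z<48)
        if m.sum()>5: print(y,m.sum(),"x",np.percentile(q[m,0],[3,97]).round(1),"z",np.median(z[m]).round(1))
E
```

```text
8.25 [531.4 180.8 190.8] [[0.109, 0.994, 0.0], [0.994, -0.109, -0.0], [-0.0, 0.0, -1.0]]
wrist2 plate x [-69.5  69.5] y [-115.3   56.2] z 10.975745151519334
-100 89 x [33.6 46.9] z 27.0
-95 79 x [33.4 46.7] z 26.9
-90 91 x [33.2 46.3] z 26.8
-85 125 x [25.5 53.4] z 32.6
-80 199 x [25.4 53.8] z 33.4
-75 142 x [25.2 54.1] z 33.4
-70 81 x [25.1 54.9] z 32.9
-65 63 x [25.  54.6] z 32.5
-60 90 x [25.1 54.2] z 33.3
-55 205 x [25.2 54. ] z 33.1
-50 435 x [-31.   52.9] z 32.9
-45 652 x [-31.8  51.6] z 33.0
-40 751 x [-31.8  52.2] z 32.8
-35 107 x [33.1 46.3] z 27.1
-30 106 x [33.1 46.7] z 26.8
-25 107 x [33.  46.6] z 26.9
-20 120 x [33.2 46.3] z 27.1
-15 105 x [33.1 46.3] z 27.0
-10 126 x [33.1 46.6] z 26.9
-5 108 x [33.1 46.4] z 26.8
0 126 x [33.  46.1] z 27.0
5 109 x [33.1 46.7] z 26.9
10 124 x [33.1 46.4] z 27.0
15 125 x [33.  46.1] z 26.8
20 130 x [33.  46.7] z 26.9
25 130 x [33.  46.4] z 26.8
30 127 x [33.1 46.2] z 26.9
35 134 x [33.1 46.8] z 26.7
40 134 x [32.9 46.4] z 26.7
45 141 x [33.  46.2] z 26.8
50 139 x [33.1 46.7] z 26.7
55 95 x [33.  46.4] z 26.8
wrist3 plate x [-69.5  69.6] y
[... 385 characters left out ...]
15 86 x [33.2 46.7] z 27.1
-10 83 x [33.1 46.3] z 26.8
-5 84 x [33.1 46.2] z 26.9
0 89 x [33.4 46.7] z 27.0
5 87 x [33.3 46.6] z 27.1
10 91 x [33.2 46.3] z 27.0
15 89 x [33.1 46.6] z 27.0
20 96 x [33.1 46.8] z 27.1
25 99 x [33.  46.6] z 26.9
30 89 x [33.3 46.2] z 26.8
35 93 x [33.2 46.8] z 27.0
40 101 x [33.1 46.7] z 26.9
45 101 x [33.  46.4] z 26.9
50 100 x [33.  46.1] z 27.0
55 102 x [33.2 46.8] z 27.0
60 101 x [33.3 46.5] z 26.9
65 264 x [-19.9  45.5] z 31.2
70 338 x [-19.8  45.8] z 29.4
75 635 x [-24.5  59.5] z 33.2
80 705 x [-24.4  59.5] z 33.4
85 785 x [-25.   59.6] z 33.4
90 617 x [-24.5  59.1] z 33.2
95 405 x [-9.9 54.9] z 33.4
100 168 x [-9.9 46. ] z 27.1
105 71 x [33.2 46.6] z 26.8
```

View pics/wrist3.png

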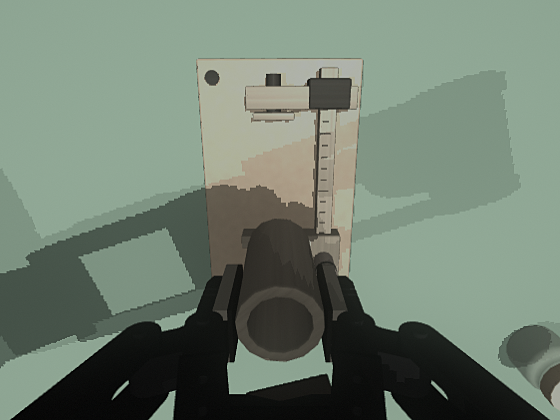

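The wrist view shows the fixed jaw at rows 85-110 with the anvil pad at (273,117), just in front of it. The beam lies at column 325 and the moving blade near row 238. I check the pad face from the saved depth before descending.

```bash
python3 - <<'E'
from h import *
a=np.radians(-6.2); R=np.array([[np.cos(a),-np.sin(a)],[np.sin(a),np.cos(a)]]); o=np.array([530.5,173.3])
D=np.load("wrist3.npz"); P=cloud("wrist",D["d"],D["T"]).reshape(-1,3); q=(P[:,:2]-o)@R; z=P[:,2]
m=(abs(q[:,0]+5)<25)&(q[:,1]>50)&(q[:,1]<76)&(z>20)
print(len(q[m]))
for y in range(54,76,1):
    k=m&(abs(q[:,1]-y)<.5)
    if k.any(): print(y,k.sum(),np.percentile(q[k,0],[2,98]).round(1),np.percentile(z[k],[5,50,95]).round(1))
E
```

```text
627
65 41 [-20.9  10.5] [30.3 31.3 32.7]
66 79 [-20.7  10.7] [30.8 31.8 33. ]
67 43 [-20.8  10.5] [31.2 32.  33.2]
68 41 [-20.8  10.4] [31.1 32.1 33.1]
69 40 [-20.7  11.3] [30.8 32.  32.9]
70 83 [-20.9  11.1] [30.6 31.9 32.9]
71 38 [-19.8   9.9] [22.1 23.7 29.1]
72 20 [-10.2   0.5] [25.3 27.4 30.5]
73 8 [-7.4 11.5] [28.1 29.  30.7]
74 116 [-26.1  19.1] [31.8 32.9 34. ]
75 59 [-25.9  18.9] [32.1 33.3 34.3]
```

Emit:
{"api": "move_arm", "payload": {
  "targets": [
    [[0.1, -0.02, 0.05], [0, 0, 0], 1],
    [[0.242, -0.036, 0.2], [0, 0, 0], 1],
    [[0.242, -0.036, 0.4], [0, 0, 0], 1],
    [[0.242, -0.036, 0.6], [0, 0, 0], 1],
    [[0.242, -0.036, 0.75], [0, 0, 0], 1],
    [[0.242, -0.036, 0.85], [0, 0, 0], 1],
    [[0.242, -0.036, 0.9], [0, 0, 0], 1],
    [[0.242, -0.036, 0.9], [0, 0, 0], 1]
  ]
}}

```text
time: 9.1
ee_pos: [529.4, 218.2, 54.8]
tool_rot: [[0.108, 0.994, -0.002], [0.994, -0.108, -0.0], [-0.001, -0.002, -1.0]]
ft_force: [0.1, 0.5, -1.0]
opening: 0.382
grasp_force: 30.1
```

Emit:
{"api": "move_arm", "payload": {
  "targets": [
    [[0, 0, 0.004], [0, 0, 0], 1],
    [[0, 0, 0.008], [0, 0, 0], 1],
    [[0, 0, 0.012], [0, 0, 0], 1],
    [[0, 0, 0.016], [0, 0, 0], 1],
    [[0, 0, 0.016], [0, 0, 0], 1],
    [[0, 0, 0.016], [0, 0, 0], 1],
    [[0, 0, 0.016], [0, 0, 0], 1],
    [[0, 0, 0.016], [0, 0, 0], 1]
  ]
}}

```text
time: 9.9
ee_pos: [529.9, 218.1, 53.4]
tool_rot: [[0.108, 0.994, -0.0], [0.994, -0.108, -0.0], [-0.0, -0.0, -1.0]]
ft_force: [0.0, 0.1, -1.4]
opening: 0.387
grasp_force: 30.1
```

Emit:
{"api": "move_arm", "payload": {
  "targets": [
    [[0, 0, 0.002], [0, 0, 0], 1],
    [[0, 0, 0.004], [0, 0, 0], 1],
    [[0, 0, 0.006], [0, 0, 0], 1],
    [[0, 0, 0.008], [0, 0, 0], 1],
    [[0, 0, 0.01], [0, 0, 0], 1],
    [[0, 0, 0.01], [0, 0, 0], 1],
    [[0, 0, 0.01], [0, 0, 0], 1],
    [[0, 0, 0.01], [0, 0, 0], 1]
  ]
}}

```text
time: 10.7
ee_pos: [529.9, 218.2, 51.9]
tool_rot: [[0.108, 0.994, 0.0], [0.994, -0.108, -0.0], [-0.0, 0.0, -1.0]]
ft_force: [0.5, 1.0, -1.8]
opening: 0.385
grasp_force: 30.1
```

Emit:
{"api": "move_arm", "payload": {
  "targets": [
    [[0, 0, 0.002], [0, 0, 0], 1],
    [[0, 0, 0.004], [0, 0, 0], 1],
    [[0, 0, 0.006], [0, 0, 0], 1],
    [[0, 0, 0.007], [0, 0, 0], 1],
    [[0, 0, 0.007], [0, 0, 0], 1],
    [[0, 0, 0.007], [0, 0, 0], 1],
    [[0, 0, 0.007], [0, 0, 0], 1],
    [[0, 0, 0.007], [0, 0, 0], 1]
  ]
}}

```text
time: 11.5
ee_pos: [529.9, 218.2, 50.8]
tool_rot: [[0.108, 0.994, -0.0], [0.994, -0.108, -0.0], [-0.0, 0.0, -1.0]]
ft_force: [-0.5, 0.3, -1.3]
opening: 0.388
grasp_force: 30.1
```

Emit:
{"api": "move_arm", "payload": {
  "targets": [
    [[0, 0, 0.002], [0, 0, 0], 1],
    [[0, 0, 0.004], [0, 0, 0], 1],
    [[0, 0, 0.006], [0, 0, 0], 1],
    [[0, 0, 0.007], [0, 0, 0], 1],
    [[0, 0, 0.007], [0, 0, 0], 1],
    [[0, 0, 0.007], [0, 0, 0], 1],
    [[0, 0, 0.007], [0, 0, 0], 1],
    [[0, 0, 0.007], [0, 0, 0], 1]
  ]
}}

```text
time: 12.3
ee_pos: [529.9, 218.2, 49.9]
tool_rot: [[0.108, 0.994, 0.0], [0.994, -0.108, -0.0], [-0.0, 0.0, -1.0]]
ft_force: [-1.4, -0.1, 1.5]
opening: 0.387
grasp_force: 30.3
```

Emit:
{"api": "move_arm", "payload": {
  "targets": [
    [[0, 0, 0.001], [0, 0, 0], 0],
    [[0, 0, 0.001], [0, 0, 0], -0.3],
    [[0, 0, 0.001], [0, 0, 0], -1],
    [[0, 0, 0.001], [0, 0, 0], -1],
    [[0, 0, 0.001], [0, 0, 0], -1],
    [[0, 0, 0.001], [0, 0, 0], -1],
    [[0, 0, 0.001], [0, 0, 0], -1],
    [[0, 0, 0.001], [0, 0, 0], -1]
  ]
}}

```text
time: 13.1
ee_pos: [529.9, 218.2, 49.6]
tool_rot: [[0.108, 0.994, 0.0], [0.994, -0.108, -0.0], [-0.0, 0.0, -1.0]]
ft_force: [-0.2, -1.1, 0.8]
opening: 1.001
grasp_force: 0.0
```

Emit:
{"api": "move_arm", "payload": {
  "targets": [
    [[0, 0, -0.05], [0, 0, 0], -1],
    [[0, 0, -0.2], [0, 0, 0], -1],
    [[0, 0, -0.4], [0, 0, 0], -1],
    [[0, 0, -0.6], [0, 0, 0], -1],
    [[0, 0, -0.8], [0, 0, 0], -1],
    [[0, 0, -0.9], [0, 0, 0], -1],
    [[0, 0, -0.9], [0, 0, 0], -1],
    [[0, 0, -0.9], [0, 0, 0], -1]
  ]
}}

```text
time: 13.9
ee_pos: [529.5, 218.1, 183.7]
tool_rot: [[0.108, 0.994, -0.001], [0.994, -0.108, -0.0], [-0.001, -0.001, -1.0]]
ft_force: [0.1, 0.2, -0.6]
opening: 1.002
grasp_force: 0.0
```

Emit:
{"api": "move_arm", "payload": {
  "targets": [
    [[-0.2, 0, 0], [0, 0, 0], -1],
    [[-0.4, 0, 0], [0, 0, 0], -1],
    [[-0.6, 0, 0], [0, 0, 0], -1],
    [[-0.8, 0, 0], [0, 0, 0], 0],
    [[-1, 0, 0], [0, 0, 0], 1],
    [[-1, 0, 0], [0, 0, 0], 1],
    [[-1, 0, 0], [0, 0, 0], 1],
    [[-1, 0, 0], [0, 0, 0], 1]
  ],
  "grip_force": 20
}}

```text
time: 14.7
ee_pos: [513.1, 69.7, 183.3]
tool_rot: [[0.108, 0.994, -0.002], [0.994, -0.108, 0.0], [0.0, -0.002, -1.0]]
ft_force: [0.1, 0.3, -0.4]
opening: 0.143
grasp_force: 0.0
```

```bash
python3 - <<'E'
from h import *
s=read_state(); T=pose("wrist",s); im,d=read_camera("wrist"); np.savez("wrist4.npz",im=im,d=d,T=T)
cv2.imwrite("pics/wrist4.png",im[:,:,::-1]); print(s["time"],s["ee_pos"].round(1),s["opening"])
a=np.radians(-6.2); R=np.array([[np.cos(a),-np.sin(a)],[np.sin(a),np.cos(a)]]); o=np.array([530.5,173.3])
P=cloud("wrist",d,T).reshape(-1,3); q=(P[:,:2]-o)@R; z=P[:,2]
for lo,hi,c in((76,90,(-5,44)),(55,70,(40,-60))):
    m=(z>lo)&(z<hi)&(abs(q-c)<25).all(1); print(m.sum(),cv2.minEnclosingCircle(q[m].astype(np.float32)),np.median(z[m]))
t=o+R@[39.8,-100]; print("behind post, z45",plan([*t,150],-6.2))
E
```

```text
14.7 [513.1  69.7 183.3] 0.14302898074372875
35 ((-6.204057693481445, 28.349178314208984), 5.491848945617676) 78.94875873422649
513 ((40.02126693725586, -61.497379302978516), 9.428897857666016) 60.878934648882364
behind post, z45 [[0.0305, 0.3051, 0.2237], [-0.0006, -0.0, 0.0003]]
```

View pics/wrist4.png

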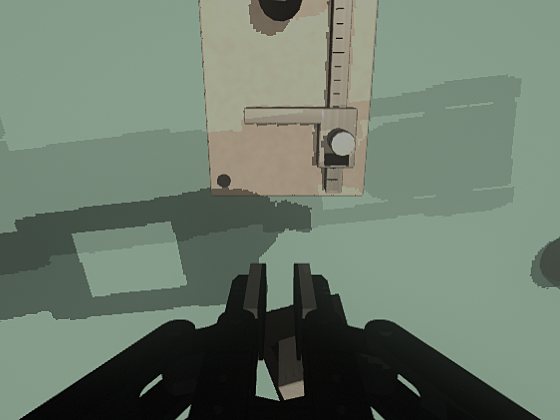

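Wrist view: the tube stands at the far end (dark bore at (280,8)), the post is at (341,143) and the blade near row 116. The tube is free. Now I lower the closed fingers behind the post.

Emit:
{"api": "move_arm", "payload": {
  "targets": [
    [[0.03, 0.305, 0], [0, 0, 0], 1],
    [[0.03, 0.305, 0.1], [0, 0, 0], 1],
    [[0.03, 0.305, 0.3], [0, 0, 0], 1],
    [[0.03, 0.305, 0.5], [0, 0, 0], 1],
    [[0.03, 0.305, 0.7], [0, 0, 0], 1],
    [[0.03, 0.305, 0.85], [0, 0, 0], 1],
    [[0.03, 0.305, 0.92], [0, 0, 0], 1],
    [[0.03, 0.305, 0.92], [0, 0, 0], 1]
  ]
}}

```text
time: 15.55
ee_pos: [558.1, 69.2, 44.6]
tool_rot: [[0.107, 0.994, -0.004], [0.994, -0.107, -0.0], [-0.001, -0.004, -1.0]]
ft_force: [0.1, -0.1, -0.8]
opening: 0.001
grasp_force: 0.0
```

Emit:
{"api": "move_arm", "payload": {
  "targets": [
    [[0.02, 0, 0], [0, 0, 0], 1],
    [[0.04, 0, 0], [0, 0, 0], 1],
    [[0.06, 0, 0], [0, 0, 0], 1],
    [[0.08, 0, 0], [0, 0, 0], 1],
    [[0.1, 0, 0], [0, 0, 0], 1],
    [[0.11, 0, 0], [0, 0, 0], 1],
    [[0.12, 0, 0], [0, 0, 0], 1],
    [[0.13, 0, 0], [0, 0, 0], 1]
  ]
}}

```text
time: 16.35
ee_pos: [561.7, 88.0, 46.6]
tool_rot: [[0.108, 0.994, -0.0], [0.994, -0.108, -0.0], [-0.0, -0.0, -1.0]]
ft_force: [0.4, -0.9, 0.3]
opening: 0.001
grasp_force: 0.0
```

```bash
cat >> h.py <<'E'
a_=np.radians(-6.2); RC=np.array([[np.cos(a_),-np.sin(a_)],[np.sin(a_),np.cos(a_)]]); OC=np.array([530.5,173.3])
def cal(p): return (np.array(p)[...,:2]-OC)@RC
def fcal(n=1):
    s=read_state(); f=np.array(s["ft_force"]); return (f[:2]@RC).round(2),f[2].round(2)
E
python3 - <<'E'
from h import *
s=read_state(); print(s["time"],cal(s["ee_pos"]),s["ee_pos"],fcal(),s["opening"])
E
```

```text
16.35 [ 40.24979955 -81.39449803] [561.72382367  88.03462891  46.59623723] (array([ 0.47, -0.87]), np.float64(0.28)) 0.0013654865209458058
```

Emit:
{"api": "move_arm", "payload": {
  "targets": [
    [[0.03, 0, 0], [0, 0, 0], 1],
    [[0.08, 0, 0], [0, 0, 0], 1],
    [[0.14, 0, 0], [0, 0, 0], 1],
    [[0.2, 0, 0], [0, 0, 0], 1],
    [[0.26, 0, 0], [0, 0, 0], 1],
    [[0.31, 0, 0], [0, 0, 0], 1],
    [[0.35, 0, 0], [0, 0, 0], 1],
    [[0.38, 0, 0], [0, 0, 0], 1]
  ]
}}

```text
time: 17.15
ee_pos: [567.9, 145.3, 46.6]
tool_rot: [[0.108, 0.994, -0.0], [0.994, -0.108, -0.0], [-0.0, -0.0, -1.0]]
ft_force: [-1.0, -2.1, -0.1]
opening: -0.002
grasp_force: 1.3
```

```bash
python3 - <<'E'
from h import *
s=read_state(); print(s["time"],cal(s["ee_pos"]),s["ee_pos"],fcal())
T=pose("wrist",s); im,d=read_camera("wrist"); cv2.imwrite("pics/wrist5.png",im[:,:,::-1])
P=cloud("wrist",d,T).reshape(-1,3); q=cal(P); z=P[:,2]
m=(z>76)&(z<90)&(abs(q-(-5,44))<25).all(1); print("tube",m.sum(),cv2.minEnclosingCircle(q[m].astype(np.float32)))
m=(z>28)&(z<40)&(q[:,0]>-33)&(q[:,0]<15)&(abs(q[:,1]-20)<30); print("blade y",np.percentile(q[m,1],[2,98]))
m=(z>28)&(z<36)&(q[:,0]>-25)&(q[:,0]<15)&(abs(q[:,1]-66)<5); print("pad",m.sum(),np.percentile(q[m,1],[0,2]))
E
```

```text
17.15 [ 40.21206078 -23.77183472] [567.90951615 145.32433094  46.57031008] (array([-0.72, -2.24]), np.float64(-0.15))
tube 5752 ((-6.005468368530273, 44.26708984375), 17.147329330444336)
blade y [ 7.76139597 48.5326127 ]
pad 1359 [64.7418812  65.01030054]
```

View pics/wrist5.png

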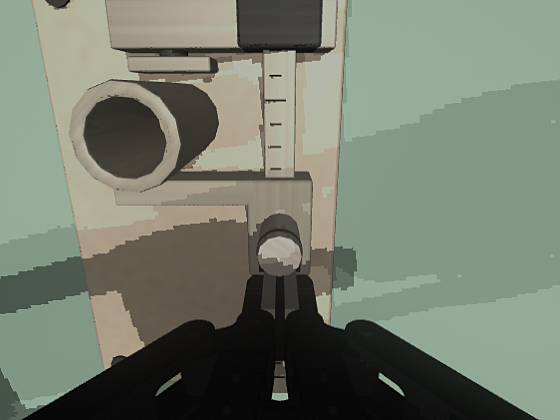

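Wrist view: the fingers push behind the post at (280,255). The blade is near row 190, the tube is upright at (125,135), and the pad is at (170,63) with a gap of about 3 mm. Now slow steps.

Emit:
{"api": "move_arm", "payload": {
  "targets": [
    [[0.007, 0, 0], [0, 0, 0], 1],
    [[0.014, 0, 0], [0, 0, 0], 1],
    [[0.02, 0, 0], [0, 0, 0], 1],
    [[0.026, 0, 0], [0, 0, 0], 1],
    [[0.032, 0, 0], [0, 0, 0], 1],
    [[0.038, 0, 0], [0, 0, 0], 1],
    [[0.043, 0, 0], [0, 0, 0], 1],
    [[0.048, 0, 0], [0, 0, 0], 1]
  ]
}}

```text
time: 18.0
ee_pos: [568.6, 151.8, 46.6]
tool_rot: [[0.108, 0.994, -0.0], [0.994, -0.108, -0.0], [-0.0, -0.0, -1.0]]
ft_force: [-1.6, -2.2, -0.1]
opening: -0.002
grasp_force: 1.3
```

Emit:
{"api": "move_arm", "payload": {
  "targets": [
    [[0.001, 0, 0], [0, 0, 0], 1],
    [[0.002, 0, 0], [0, 0, 0], 1],
    [[0.003, 0, 0], [0, 0, 0], 1],
    [[0.004, 0, 0], [0, 0, 0], 1],
    [[0.005, 0, 0], [0, 0, 0], 1],
    [[0.006, 0, 0], [0, 0, 0], 1],
    [[0.007, 0, 0], [0, 0, 0], 1],
    [[0.008, 0, 0], [0, 0, 0], 1]
  ]
}}

```text
time: 18.8
ee_pos: [568.8, 152.9, 46.6]
tool_rot: [[0.108, 0.994, -0.0], [0.994, -0.108, -0.0], [-0.0, -0.0, -1.0]]
ft_force: [-1.0, -3.2, -0.3]
opening: -0.001
grasp_force: 1.4
```

Emit:
{"api": "move_arm", "payload": {
  "targets": [
    [[0.001, 0, 0], [0, 0, 0], 1],
    [[0.002, 0, 0], [0, 0, 0], 1],
    [[0.003, 0, 0], [0, 0, 0], 1],
    [[0.004, 0, 0], [0, 0, 0], 1],
    [[0.005, 0, 0], [0, 0, 0], 1],
    [[0.005, 0, 0], [0, 0, 0], 1],
    [[0.005, 0, 0], [0, 0, 0], 1],
    [[0.005, 0, 0], [0, 0, 0], 1]
  ]
}}

```text
time: 19.6
ee_pos: [568.9, 153.7, 46.6]
tool_rot: [[0.108, 0.994, -0.0], [0.994, -0.108, -0.0], [-0.0, -0.0, -1.0]]
ft_force: [-1.2, -2.5, -0.9]
opening: -0.001
grasp_force: 1.6
```

Emit:
{"api": "move_arm", "payload": {
  "targets": [
    [[0.001, 0, 0], [0, 0, 0], 1],
    [[0.002, 0, 0], [0, 0, 0], 1],
    [[0.003, 0, 0], [0, 0, 0], 1],
    [[0.004, 0, 0], [0, 0, 0], 1],
    [[0.005, 0, 0], [0, 0, 0], 1],
    [[0.005, 0, 0], [0, 0, 0], 1],
    [[0.005, 0, 0], [0, 0, 0], 1],
    [[0.005, 0, 0], [0, 0, 0], 1]
  ]
}}

```text
time: 20.4
ee_pos: [569.0, 154.5, 46.6]
tool_rot: [[0.108, 0.994, -0.0], [0.994, -0.108, -0.0], [-0.0, -0.0, -1.0]]
ft_force: [-1.1, -2.9, -1.1]
opening: 0.001
grasp_force: 1.5
```

Emit:
{"api": "move_arm", "payload": {
  "targets": [
    [[0.001, 0, 0], [0, 0, 0], 1],
    [[0.002, 0, 0], [0, 0, 0], 1],
    [[0.003, 0, 0], [0, 0, 0], 1],
    [[0.004, 0, 0], [0, 0, 0], 1],
    [[0.004, 0, 0], [0, 0, 0], 1],
    [[0.004, 0, 0], [0, 0, 0], 1],
    [[0.004, 0, 0], [0, 0, 0], 1],
    [[0.004, 0, 0], [0, 0, 0], 1]
  ]
}}

```text
time: 21.2
ee_pos: [569.0, 155.1, 46.6]
tool_rot: [[0.108, 0.994, -0.0], [0.994, -0.108, 0.0], [0.0, -0.0, -1.0]]
ft_force: [-1.5, -2.9, -0.6]
opening: -0.001
grasp_force: 1.5
```

Emit:
{"api": "move_arm", "payload": {
  "targets": [
    [[0.001, 0, 0], [0, 0, 0], 1],
    [[0.002, 0, 0], [0, 0, 0], 1],
    [[0.003, 0, 0], [0, 0, 0], 1],
    [[0.004, 0, 0], [0, 0, 0], 1],
    [[0.004, 0, 0], [0, 0, 0], 1],
    [[0.004, 0, 0], [0, 0, 0], 1],
    [[0.004, 0, 0], [0, 0, 0], 1],
    [[0.004, 0, 0], [0, 0, 0], 1]
  ]
}}

```text
time: 22.0
ee_pos: [569.1, 155.7, 46.6]
tool_rot: [[0.108, 0.994, -0.0], [0.994, -0.108, -0.0], [-0.0, -0.0, -1.0]]
ft_force: [-0.5, -3.6, -0.7]
opening: -0.003
grasp_force: 1.5
```

Emit:
{"api": "move_arm", "payload": {
  "targets": [
    [[0.001, 0, 0], [0, 0, 0], 1],
    [[0.002, 0, 0], [0, 0, 0], 1],
    [[0.003, 0, 0], [0, 0, 0], 1],
    [[0.004, 0, 0], [0, 0, 0], 1],
    [[0.004, 0, 0], [0, 0, 0], 1],
    [[0.004, 0, 0], [0, 0, 0], 1],
    [[0.004, 0, 0], [0, 0, 0], 1],
    [[0.004, 0, 0], [0, 0, 0], 1]
  ]
}}

```text
time: 22.8
ee_pos: [569.2, 156.3, 46.6]
tool_rot: [[0.108, 0.994, 0.0], [0.994, -0.108, -0.0], [-0.0, 0.0, -1.0]]
ft_force: [-0.0, -3.1, -0.8]
opening: 0.001
grasp_force: 1.5
```

Emit:
{"api": "move_arm", "payload": {
  "targets": [
    [[0.001, 0, 0], [0, 0, 0], 1],
    [[0.002, 0, 0], [0, 0, 0], 1],
    [[0.003, 0, 0], [0, 0, 0], 1],
    [[0.004, 0, 0], [0, 0, 0], 1],
    [[0.004, 0, 0], [0, 0, 0], 1],
    [[0.004, 0, 0], [0, 0, 0], 1],
    [[0.004, 0, 0], [0, 0, 0], 1],
    [[0.004, 0, 0], [0, 0, 0], 1]
  ]
}}

```text
time: 23.6
ee_pos: [569.2, 156.9, 46.6]
tool_rot: [[0.108, 0.994, -0.0], [0.994, -0.108, -0.0], [-0.0, -0.0, -1.0]]
ft_force: [-1.0, -1.8, -1.2]
opening: -0.009
grasp_force: 1.5
```

```bash
python3 - <<'E'
from h import *
s=read_state(); print(s["time"],cal(s["ee_pos"]),fcal())
T=pose("wrist",s); im,d=read_camera("wrist"); cv2.imwrite("pics/wrist6.png",im[:,:,::-1])
P=cloud("wrist",d,T).reshape(-1,3); q=cal(P); z=P[:,2]
m=(z>76)&(z<90)&(abs(q-(-5,44))<25).all(1); print("tube",m.sum(),cv2.minEnclosingCircle(q[m].astype(np.float32)))
m=(z>28)&(z<36)&(q[:,0]>-25)&(q[:,0]<15)&(abs(q[:,1]-66)<5); print("pad",m.sum(),np.percentile(q[m,1],[0,2]))
E
```

```text
23.6 [ 40.27188559 -12.15452575] (array([-0.77, -1.93]), np.float64(-1.23))
tube 5402 ((-5.532448768615723, 47.81532287597656), 17.296833038330078)
pad 1303 [61.05502429 62.79702864]
```

Emit:
{"api": "move_arm", "payload": {
  "targets": [
    [[0.001, 0, 0], [0, 0, 0], 1],
    [[0.002, 0, 0], [0, 0, 0], 1],
    [[0.003, 0, 0], [0, 0, 0], 1],
    [[0.003, 0, 0], [0, 0, 0], 1],
    [[0.003, 0, 0], [0, 0, 0], 1],
    [[0.003, 0, 0], [0, 0, 0], 1],
    [[0.003, 0, 0], [0, 0, 0], 1],
    [[0.003, 0, 0], [0, 0, 0], 1]
  ]
}}

```text
time: 24.45
ee_pos: [569.3, 157.2, 46.6]
tool_rot: [[0.108, 0.994, -0.0], [0.994, -0.108, -0.0], [-0.0, 0.0, -1.0]]
ft_force: [-0.0, -3.0, -0.8]
opening: -0.006
grasp_force: 1.8
```

Emit:
{"api": "move_arm", "payload": {
  "targets": [
    [[0.001, 0, 0], [0, 0, 0], 1],
    [[0.002, 0, 0], [0, 0, 0], 1],
    [[0.003, 0, 0], [0, 0, 0], 1],
    [[0.003, 0, 0], [0, 0, 0], 1],
    [[0.003, 0, 0], [0, 0, 0], 1],
    [[0.003, 0, 0], [0, 0, 0], 1],
    [[0.003, 0, 0], [0, 0, 0], 1],
    [[0.003, 0, 0], [0, 0, 0], 1]
  ]
}}

```text
time: 25.25
ee_pos: [569.3, 157.6, 46.6]
tool_rot: [[0.108, 0.994, -0.0], [0.994, -0.108, -0.0], [-0.0, 0.0, -1.0]]
ft_force: [-1.7, -5.0, -1.1]
opening: 0.002
grasp_force: 2.5
```

Emit:
{"api": "move_arm", "payload": {
  "targets": [
    [[0.001, 0, 0], [0, 0, 0], 1],
    [[0.002, 0, 0], [0, 0, 0], 1],
    [[0.002, 0, 0], [0, 0, 0], 1],
    [[0.002, 0, 0], [0, 0, 0], 1],
    [[0.002, 0, 0], [0, 0, 0], 1],
    [[0.002, 0, 0], [0, 0, 0], 1],
    [[0.002, 0, 0], [0, 0, 0], 1],
    [[0.002, 0, 0], [0, 0, 0], 1]
  ]
}}

```text
time: 26.05
ee_pos: [569.4, 157.7, 46.6]
tool_rot: [[0.108, 0.994, -0.0], [0.994, -0.108, -0.001], [-0.001, 0.0, -1.0]]
ft_force: [-1.8, -5.4, -0.2]
opening: -0.005
grasp_force: 2.7
```

Emit:
{"api": "move_arm", "payload": {
  "targets": [
    [[0.001, 0, 0], [0, 0, 0], 1],
    [[0.002, 0, 0], [0, 0, 0], 1],
    [[0.002, 0, 0], [0, 0, 0], 1],
    [[0.002, 0, 0], [0, 0, 0], 1],
    [[0.002, 0, 0], [0, 0, 0], 1],
    [[0.002, 0, 0], [0, 0, 0], 1],
    [[0.002, 0, 0], [0, 0, 0], 1],
    [[0.002, 0, 0], [0, 0, 0], 1]
  ]
}}

```text
time: 26.85
ee_pos: [569.4, 157.8, 46.6]
tool_rot: [[0.108, 0.994, -0.0], [0.994, -0.108, -0.001], [-0.001, 0.0, -1.0]]
ft_force: [-0.9, -6.0, 0.1]
opening: -0.0
grasp_force: 3.0
```

Emit:
{"api": "move_arm", "payload": {
  "targets": [
    [[0.001, 0, 0], [0, 0, 0], 1],
    [[0.002, 0, 0], [0, 0, 0], 1],
    [[0.003, 0, 0], [0, 0, 0], 1],
    [[0.004, 0, 0], [0, 0, 0], 1],
    [[0.004, 0, 0], [0, 0, 0], 1],
    [[0.004, 0, 0], [0, 0, 0], 1],
    [[0.004, 0, 0], [0, 0, 0], 1],
    [[0.004, 0, 0], [0, 0, 0], 1]
  ]
}}

```text
time: 27.65
ee_pos: [569.4, 158.0, 46.6]
tool_rot: [[0.108, 0.994, -0.0], [0.994, -0.108, -0.002], [-0.002, -0.0, -1.0]]
ft_force: [-0.6, -6.7, -0.3]
opening: 0.001
grasp_force: 3.4
```

Emit:
{"api": "move_arm", "payload": {
  "targets": [
    [[0.001, 0, 0], [0, 0, 0], 1],
    [[0.002, 0, 0], [0, 0, 0], 1],
    [[0.003, 0, 0], [0, 0, 0], 1],
    [[0.004, 0, 0], [0, 0, 0], 1],
    [[0.004, 0, 0], [0, 0, 0], 1],
    [[0.004, 0, 0], [0, 0, 0], 1],
    [[0.004, 0, 0], [0, 0, 0], 1],
    [[0.004, 0, 0], [0, 0, 0], 1]
  ]
}}

```text
time: 28.45
ee_pos: [569.5, 158.3, 46.6]
tool_rot: [[0.108, 0.994, -0.0], [0.994, -0.108, -0.002], [-0.002, -0.0, -1.0]]
ft_force: [-1.9, -7.6, -0.1]
opening: 0.003
grasp_force: 3.9
```

```bash
python3 - <<'E'
from h import *
F=[]
for i in range(4):
    s=read_state(); F.append([*fcal()[0],s["grasp_force"]]); read_camera("scene")
print(s["time"],cal(s["ee_pos"]),np.round(F,2).tolist(),np.mean(F,0))
E
```

```text
28.6 [ 40.40188387 -10.78879184] [[-1.03, -7.71, 3.88], [-0.76, -7.8, 3.88], [-0.07, -8.43, 3.88], [-0.8, -7.96, 3.88]] [-0.665      -7.975       3.88023309]
```

Emit:
{"api": "move_arm", "payload": {
  "targets": [
    [[0.001, 0, 0], [0, 0, 0], 1],
    [[0.002, 0, 0], [0, 0, 0], 1],
    [[0.003, 0, 0], [0, 0, 0], 1],
    [[0.004, 0, 0], [0, 0, 0], 1],
    [[0.005, 0, 0], [0, 0, 0], 1],
    [[0.006, 0, 0], [0, 0, 0], 1],
    [[0.006, 0, 0], [0, 0, 0], 1],
    [[0.006, 0, 0], [0, 0, 0], 1]
  ]
}}

```text
time: 29.45
ee_pos: [569.5, 158.5, 46.6]
tool_rot: [[0.109, 0.994, -0.001], [0.994, -0.109, -0.004], [-0.004, -0.0, -1.0]]
ft_force: [-2.2, -7.9, 0.3]
opening: -0.003
grasp_force: 4.6
```

```bash
python3 - <<'E'
from h import *
F=[]
for i in range(4):
    s=read_state(); F.append([*fcal()[0],s["grasp_force"]]); read_camera("scene")
print(s["time"],cal(s["ee_pos"]),np.round(F,2).tolist(),np.mean(F,0))
E
```

```text
29.6 [ 40.44754855 -10.4682221 ] [[-1.34, -8.05, 4.59], [-0.79, -9.11, 4.59], [-0.79, -9.41, 4.59], [-1.54, -9.01, 4.59]] [-1.115      -8.895       4.59147468]
```

Emit:
{"api": "move_arm", "payload": {
  "targets": [
    [[0.001, 0, 0], [0, 0, 0], 1],
    [[0.002, 0, 0], [0, 0, 0], 1],
    [[0.003, 0, 0], [0, 0, 0], 1],
    [[0.004, 0, 0], [0, 0, 0], 1],
    [[0.005, 0, 0], [0, 0, 0], 1],
    [[0.006, 0, 0], [0, 0, 0], 1],
    [[0.006, 0, 0], [0, 0, 0], 1],
    [[0.006, 0, 0], [0, 0, 0], 1]
  ]
}}

```text
time: 30.45
ee_pos: [569.6, 158.8, 46.7]
tool_rot: [[0.109, 0.994, -0.001], [0.994, -0.109, -0.005], [-0.005, -0.0, -1.0]]
ft_force: [-2.2, -11.0, 0.1]
opening: -0.0
grasp_force: 5.3
```

```bash
python3 - <<'E'
from h import *
F=[]
for i in range(6):
    s=read_state(); F.append([*fcal()[0],s["grasp_force"]]); read_camera("scene")
print(s["time"],cal(s["ee_pos"]),np.round(F,2).tolist(),np.mean(F,0))
E
```

```text
30.7 [ 40.47113459 -10.16362656] [[-1.0, -11.17, 5.31], [-1.13, -10.08, 5.31], [-0.65, -10.18, 5.31], [-0.41, -10.05, 5.31], [-1.33, -9.47, 5.31], [-0.58, -10.58, 5.31]] [ -0.85       -10.255        5.30904792]
```

Emit:
{"api": "move_arm", "payload": {
  "targets": [
    [[0.001, 0, 0], [0, 0, 0], 1],
    [[0.002, 0, 0], [0, 0, 0], 1],
    [[0.002, 0, 0], [0, 0, 0], 1],
    [[0.002, 0, 0], [0, 0, 0], 1],
    [[0.002, 0, 0], [0, 0, 0], 1],
    [[0.002, 0, 0], [0, 0, 0], 1],
    [[0.002, 0, 0], [0, 0, 0], 1],
    [[0.002, 0, 0], [0, 0, 0], 1]
  ]
}}

```text
time: 31.55
ee_pos: [569.6, 158.9, 46.6]
tool_rot: [[0.109, 0.994, -0.001], [0.994, -0.109, -0.005], [-0.005, -0.0, -1.0]]
ft_force: [-2.6, -10.8, 1.3]
opening: -0.002
grasp_force: 5.5
```

Emit:
{"api": "move_arm", "payload": {
  "targets": [
    [[-0.005, 0, 0], [0, 0, 0], 1],
    [[-0.01, 0, 0], [0, 0, 0], 1],
    [[-0.02, 0, 0], [0, 0, 0], 1],
    [[-0.04, 0, 0], [0, 0, 0], 1],
    [[-0.08, 0, 0], [0, 0, 0], 1],
    [[-0.14, 0, 0], [0, 0, 0], 1],
    [[-0.2, 0, 0], [0, 0, 0], 1],
    [[-0.2, 0, 0], [0, 0, 0], 1]
  ]
}}

```text
time: 32.35
ee_pos: [566.6, 130.7, 46.8]
tool_rot: [[0.11, 0.994, 0.0], [0.994, -0.11, 0.0], [0.0, 0.0, -1.0]]
ft_force: [0.2, 0.4, 0.1]
opening: 0.004
grasp_force: 0.0
```

Emit:
{"api": "move_arm", "payload": {
  "targets": [
    [[0, 0, -0.05], [0, 0, 0], 1],
    [[0, 0, -0.2], [0, 0, 0], 1],
    [[0, 0, -0.4], [0, 0, 0], 1],
    [[0, 0, -0.6], [0, 0, 0], 1],
    [[0, 0, -0.8], [0, 0, 0], 1],
    [[0, 0, -0.9], [0, 0, 0], 1],
    [[0, 0, -0.9], [0, 0, 0], 1],
    [[0, 0, -0.9], [0, 0, 0], 1]
  ]
}}

```text
time: 33.15
ee_pos: [566.1, 131.9, 180.7]
tool_rot: [[0.108, 0.994, -0.001], [0.994, -0.108, -0.0], [-0.0, -0.001, -1.0]]
ft_force: [-0.1, 0.2, -0.9]
opening: 0.0
grasp_force: 0.0
```

```bash
python3 - <<'E'
from h import *
s=read_state(); print(s["time"],cal(s["ee_pos"]),fcal())
T=pose("wrist",s); im,d=read_camera("wrist"); cv2.imwrite("pics/wrist7.png",im[:,:,::-1])
P=cloud("wrist",d,T).reshape(-1,3); q=cal(P); z=P[:,2]
for lo,hi,c in((76,90,(-5,47)),(55,68,(40,10))):
    m=(z>lo)&(z<hi)&(abs(q-c)<25).all(1); print(m.sum(),cv2.minEnclosingCircle(q[m].astype(np.float32)))
E
```

```text
33.15 [ 39.88253374 -37.30446724] (array([-0.13,  0.17]), np.float64(-0.92))
1211 ((-5.510394096374512, 48.068851470947266), 16.960920333862305)
517 ((40.01625442504883, 7.703937530517578), 9.403159141540527)
```

View pics/wrist7.png

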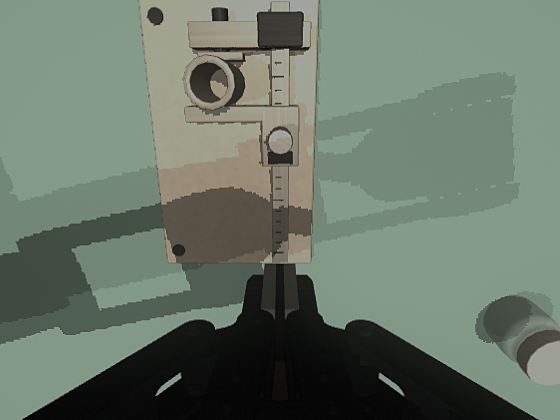

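The wrist view shows the tube upright at (213,83), held between the blade (row 113) and the pad (row 55). The post is at (280,140) and the robot is clear of everything.

```bash
python3 -c "
from rig import *
print(hand_in())"
```

```text
the job is handed in; nothing more can be done
None
```

The tube stands upright on the measuring line, nipped between the closed jaw and the anvil. I estimate about 8 N at the end of the push (10.8 N at the wrist, less the jaw's friction); the force after letting go was not measured. The robot is clear, and the job was handed in at about 33 s.

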